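Zero the draw gauge and hold its slide at the red mark

ROBOT

A 7-joint arm with a two-finger parallel gripper is mounted at the origin on a cart in front of the work surface, level with it; the furniture and walls round the work are solid. World frame = base frame: x ahead of the robot, y to its left, z up, the work surface at z = 0. Lengths are in m, angles in rad, forces in N, time in s.
With the tool pointing down it reaches from about 0.425 to 0.925 m from the base axis. Payload 6.8 kg.
Tool frame: the origin (TCP) lies midway between the tips of the shut fingers; the grasp point (between the pads) lies r.grip_point_offset behind it (r.grip_point_offset is the distance from the TCP to the grasp point, in m); z points along the fingers, y is the line along which they close (so a half turn about z gives the same grasp; the last joint's range is limited). The gripper opens to 85 mm and grips with 20 to 120 N. Pads are 22 mm wide; open, the fingers measure 114 mm over their backs; the gripper's body (76 mm by 85 mm) begins 54 mm behind the grasp point. The pads swing forward as they close: fully open they stand 13 mm farther back than shut.
Start: joints at [1.205, 0.477, 0.022, 1.555, -0.011, 1.109, -0.083], TCP at [0.172, -0.653, 0.231] pointing down, gripper open.
Joint ranges: [-2.96, 2.96], [-0.34, 2.1], [-1.41, 1.46], [0.24, 2.44], [-1.37, 4.51], [0.17, 1.92], [-2.96, 2.96]. Speed limits (rad/s): [2.39, 2.39, 3.14, 3.14, 3.14, 3.14, 3.14].

INTERFACE

Orientations are given as a rotation vector (axis times angle).
In Python, from bench import r gives the robot as it stands. The module is installed in compiled form; this text tells all that it offers.
- The arm moves only by the shell command python3 -m crank 'ROWS' [FORCE]. ROWS is JSON, a list of rows, each a list of 5 numbers: the shift along the world's x, y, z in units of 200 mm (1.0 is 200 mm), then the turn about the world's z in units of 45 degrees (1.0 is 45 degrees), then the opening, from -1 (shut) to 1 (fully open). In form: [[dx, dy, dz, turn, jaw], ...]. A call has 1 to 8 rows; each row shifts and turns the commanded pose from where the row before left it; what a row does not reach is not made up. A row lasts 1/12 s, in which the tool goes at most 41.7 mm and 7.16 degrees, less where a joint would pass 70% of its speed; a pose out of reach is approached as far as the arm can. A call with a number of a shift or a turn outside -1 to 1 is refused whole. A call with a gripper value outside its range is refused whole. The fingers move at their own pace and stop on an object; FORCE is the grip in N (left out, the last holds). Time passes only in rows, so rows that do not move let the fingers close. It gives the time, the measured TCP pose, the force, the opening and the grip force at its end, in the units of the state.
- r.get_obs(): the state, without advancing time (a new reading comes with each control period).
- r.grab_frame(name): name is "side" or "top"; returns the picture (420x560x3 uint8, blue, green, red); there is no depth.
- r.camera_model(name): a dict with "fx", "fy", "cx", "cy" (pixels), "distortion" ([k1, k2, p1, p2, k3] as OpenCV has them; the pictures are not rectified), "R" (3x3) and "t" (3): a world point X has camera coordinates R X + t. Camera axes: x right, y down, z forward; pixel columns grow to the right and rows downward; lengths in m; the calibration is good to about 2 mm. A picture is of the moment at which its call begins. camera_model takes no time and is no camera call.
- r.hand_in(): hands the job in; it is judged then, once.
The state is a dict: "clock": time; "joints": joint angles; "qvel": joint speeds; "tau": joint torques, N m; "tcp_pos": TCP position; "orientation": TCP orientation; "contact_force": force on the tool from outside, world axes, zero at the start; "moment": the same for the moment, N m; "grip_width": finger opening in m; "gripper_force": force on a finger pad.
Only numpy, scipy, OpenCV 4.12 (cv2) and the standard library are available. Lean on these libraries where they do the work, as an engineer would, in place of code of your own. Each camera call takes 0.05 s, during which the arm holds its last target. There are 200 camera calls.

TASK

With the slide of the draw gauge at rest, press the recessed yellow zero button fully down with the tip of the orange stylus, then put the stylus back upright in its grey stand and let go of it. Then take the blue post of the spring-return slide, pull the slide out until its yellow pointer is level with the red mark on the scale, and finish while still gripping the post and holding the slide there: it springs back if you let go. Leave the other things on the bench where they stand.

Things in the scene. Friction and masses are not known exactly. Their poses are not given: they have to be found in the camera images.
- gauge: draw gauge, fixed: aluminium base 220 x 80 x 12 mm, grey head (65 x 74 mm, x = 45 to 110 mm, top at z = 52 mm). Origin: centre of the underside; z up. The slide is pulled along its -x, which points roughly to the robot's right (yaw 90 +- 17 degrees). White scale bar with 5 mm ticks along the +y edge (y = 31 to 37 mm, x = -108 to -8 mm, top at z = 33 mm)
- carriage (a joint): pull of the slide, m: 0 at rest (against its inner stop), grows as it is pulled along the gauge's -x, outer stop at 0.052. A spring pulls it back: 3 N at 0, 100 N/m more as it is pulled; it does not latch
- handle (a point): point on the axis of the slide's upright blue post, 62 mm above the bench: the height to grip. Post: 16 mm diameter, 39 to 82 mm above the bench, on a 22 mm round foot (35 to 39 mm) on a dark block 44 x 46 mm whose top is at 35 mm. At rest 80 mm from the head's face. Axes as the gauge's, moves with the slide
- pointer (a point): end of the slide's yellow pointer over the scale bar, 34 mm above the bench, moves with the slide; 34 mm to the gauge's +y of the post's axis and at the same gauge x. Axes as the gauge's
- marker: red mark clipped on the outside of the scale bar (5 mm wide, 16 mm high, with a 2.5 mm red line on top); origin at its middle in width, 27 mm above the bench. Axes as the gauge's. It is 22 to 43 mm to the gauge's -x of the pointer at rest; it is fixed
- zero_button (a joint): travel of the zero button, m: 0 up, 0.004 fully down; spring, 1.4 N at first and 4.2 N at full travel
- button_top (a point): centre of the top of the yellow zero button (15 mm diameter), 7 mm below the head's top, at the bottom of a round 17 mm hole in it, 45 mm above the bench when up; it is pressed straight down. On the gauge: x = 85.5 mm, y = 0
- stand: grey stylus stand fixed to the bench, block 50 x 50 x 50 mm on a 64 x 64 x 4 mm rubber foot, with an upright 13 mm through hole (3 mm chamfer) in its middle. Origin: centre of the underside
- stylus: loose stylus, 40 g, 125 mm long. Origin at the tip, z along it to its tail (up while it stands). Steel tip 5 mm diameter to z = 18 mm, shaft 8 mm to 45, collar 20 mm from 45 to 50, round orange grip 14 mm from 50 to 120. In the stand the collar rests on the block's top: the tip is 5 mm above the bench, the grip 55 to 125 mm
- red_box: bystander: red and white box 37 x 56 x 23 mm, loose
- dropper_bottle: bystander: dropper bottle 32 mm diameter, 94 mm high, loose
- post_holder: bystander: black post holder 36 x 25 x 50 mm, loose
- adapter: bystander: gold coaxial adapter 39 x 14 x 14 mm, loose
Not all that is in view belongs to the job. What is shaped like the stylus but green, pink or turquoise is not meant.

How it is judged:
On the way, in this order (a step that is already met when the one before it is completed fails the run):
1. the zero button is pressed down (at least 3 mm of its 4 mm) by the stylus while the slide is at rest (within 2 mm) (value of joint zero_button above 0.003 m and contact force between stylus and zero_button above 0.5 N and value of joint carriage below 0.002 m), for 0.1 s.
2. the stylus stands in its stand again, let go of (horizontal distance between stylus and stand below 0.005 m and z of stylus in the frame of stand below 0.009 m and angle between stylus's own z axis and vertical below 0.1 rad and contact force between the fingers and stylus below 0.1 N), for 0.2 s.
At the end, for the whole second after the job is handed in: the slide is held still by the fingers (contact at least 1.5 N) with its pointer within 3 mm of the middle of the red mark along the gauge's x; the zero button is up; the stylus stands upright in its stand (within 5 mm of its middle, collar within 4 mm of the block's top), untouched by the fingers (all of step 2 and x of pointer in the frame of marker between -0.003 and 0.003 m and contact force between the fingers and carriage above 1.5 N and velocity of joint carriage between -0.01 and 0.01 m/s and value of joint zero_button below 0.001 m); the arm keeps its last pose, push and grip.
It fails at once if a bystander (red box) is moved by more than 20 mm (distance of red_box from where it was at the start of the episode above 0.02 m).
It fails at once if a bystander (dropper bottle) is moved by more than 20 mm (distance of dropper_bottle from where it was at the start of the episode above 0.02 m).
It fails at once if a bystander (post holder) is moved by more than 20 mm (distance of post_holder from where it was at the start of the episode above 0.02 m).
It fails at once if a bystander (adapter) is moved by more than 20 mm (distance of adapter from where it was at the start of the episode above 0.02 m).
It also fails if it takes over 58 s, if anything falls off the work surface, if the arm or the gripper's body presses on something with over 40 N, if the wrist force passes 120 N, or if a joint passes its speed limit or range.

## Working session

There is one attempt and no reset: what is moved stays moved. The work goes in short steps, Python scripts to look and compute and a shell command to move; the robot and the scene stay as the last step left them, time stands still between calls to the robot, and variables do not carry over. Pictures are saved under pics/ and viewed, at most 10 in all, crops included, and the job is handed in when it is done.

```bash
mkdir -p pics; python3 - <<'E'
from bench import r
import cv2
o=r.get_obs(); print(o, r.grip_point_offset)
for n in("side","top"):
    cv2.imwrite(f"pics/{n}0.png",r.grab_frame(n)); c=r.camera_model(n); print(n,c)
E
```

```text
{'clock': 0.0, 'joints': array([ 1.2049185 ,  0.47782438,  0.022338  ,  1.55647781, -0.01148908,
        1.10928166, -0.08311531]), 'qvel': array([-3.14958793e-04,  2.53879533e-04, -9.89896956e-05,  1.03179932e-03,
        1.69020474e-03, -6.23347516e-04, -3.03034755e-03]), 'tau': array([ 1.43109742e-05, -5.96446967e+01,  1.60806444e+00, -2.81193674e+01,
        1.25107021e-02,  9.48536064e-03, -1.00487844e-05]), 'tcp_pos': array([ 0.17190832, -0.65211951,  0.23029828]), 'orientation': array([-3.11372417e+00, -4.03581394e-01,  6.06104379e-04]), 'contact_force': array([-1.19418967, -0.51724703,  0.23935646]), 'moment': array([ 0.00256193, -0.00858998, -0.04477236]), 'gripper_force': 0.0, 'grip_width': 0.08557310082108277} 0.0187
side {'fx': 404.3164670863726, 'fy': 404.3164670863726, 'cx': 282.9287345265099, 'cy': 203.19850633014437, 'distortion': array([-0.04120735,  0.        ,  0.        ,  0.        ,  0.        ]), 'R': array([[ 0.99896729,  0.04475288, -0.00784395],
       [ 0.01516442, -0.49115032, -0.87094282],
       [-0.04282976,  0.86992445, -0.49132176]]), 't': array([-0.57424479,  0.12804678,  1.0951616 ])}
top {'fx': 538.447451647426, 'fy': 538.447451647426, 'cx': 283.60926623447034, 'cy': 214.65737359627892, 'distortion': array([-0.02439641,  0.        ,  0.        ,  0.        ,  0.        ]), 'R': array([[ 0.01283306, -0.999905  ,  0.00502976],
       [-0.99582313, -0.01323509, -0.09033899],
       [ 0.09039697, -0.00384943, -0.99589837]]), 't': array([0.1091999 , 0.57626464, 1.51796997])}
```

View pics/side0.png

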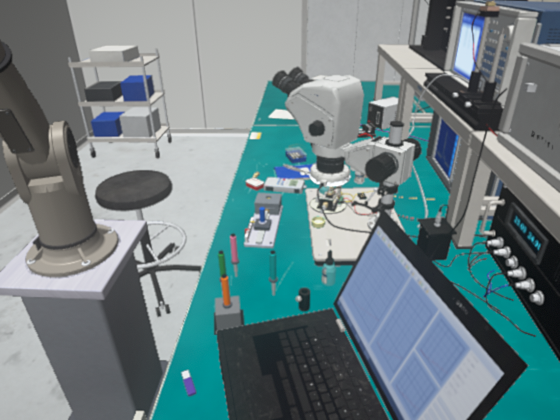

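View pics/top0.png

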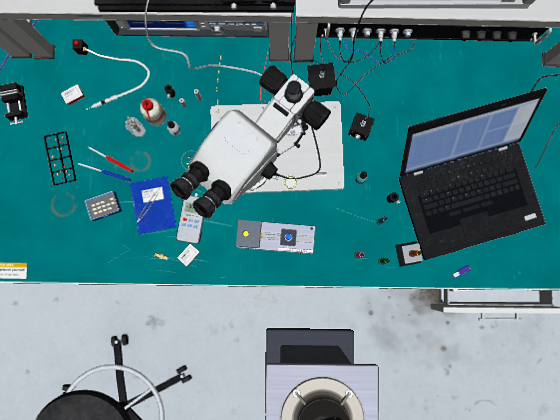

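Top view: gauge with yellow button at about (246,234), blue post at (289,237). Candidates for the stylus: orange (top 412,253 / side 226,290, in the grey stand), green (top 384,260 / side 222,262), pink (360,255 / 235,248), turquoise (383,220 / 273,270). The choice is orange, in the grey stand. I'll check it with a crop.

```bash
cat > h.py <<'E'
import numpy as np, cv2
from bench import r
def cam(n):
    c=r.camera_model(n); K=np.array([[c['fx'],0,c['cx']],[0,c['fy'],c['cy']],[0,0,1]]); return K,np.array(c['distortion']),np.array(c['R']),np.array(c['t'])
def ray(n,p):
    K,d,R,t=cam(n); q=cv2.undistortPoints(np.array([[p]],float),K,d)[0,0]
    return -R.T@t, R.T@np.array([q[0],q[1],1])
def onz(n,p,z):
    o,v=ray(n,p); return o+v*(z-o[2])/v[2]
def tri(ps,pt):
    o1,a=ray('side',ps);o2,b=ray('top',pt)
    s=np.linalg.lstsq(np.c_[a,-b],o2-o1,rcond=None)[0]
    P,Q=o1+a*s[0],o2+b*s[1]; return (P+Q)/2,np.linalg.norm(P-Q)
def proj(n,X):
    K,d,R,t=cam(n); return cv2.projectPoints(np.array([X],float),R,t,K,d)[0][0,0]
def blobs(im,lo,hi,amin=8,box=None):
    m=cv2.inRange(cv2.cvtColor(im,cv2.COLOR_BGR2HSV),lo,hi)
    if box: 
        k=np.zeros_like(m);x0,y0,x1,y1=box;k[y0:y1,x0:x1]=1;m*=k
    n,l,s,c=cv2.connectedComponentsWithStats(m)
    return [(s[i].tolist(),c[i].round(1).tolist()) for i in range(1,n) if s[i,4]>=amin],m
E
python3 - <<'E'
from h import *
S=cv2.imread('pics/side0.png');T=cv2.imread('pics/top0.png')
for nm,lo,hi in(('orange',(5,150,120),(17,255,255)),('yellow',(22,130,150),(33,255,255)),('blue',(100,130,90),(118,255,255)),('red',(0,150,120),(3,255,255)),('red2',(174,150,120),(180,255,255))):
    print(nm,'S',blobs(S,lo,hi,6,(190,180,320,340))[0]);print('  T',blobs(T,lo,hi,4,(220,200,440,280))[0])
a=cv2.resize(S[180:340,190:350],None,fx=3.7,fy=3.7,interpolation=cv2.INTER_CUBIC)[:,:400]
b=cv2.resize(T[205:275,225:325],None,fx=4,fy=4,interpolation=cv2.INTER_CUBIC)
c=cv2.resize(T[205:275,345:445],None,fx=4,fy=4,interpolation=cv2.INTER_CUBIC)
R=np.vstack([b,c]);o=np.zeros((600,800,3),np.uint8);o[:592,:400]=a;o[:560,400:]=R
cv2.imwrite('pics/c1.png',o)
E
```

```text
orange S [([221, 277, 9, 28, 144], [225.2, 290.4])]
  T [([416, 251, 3, 5, 5], [416.8, 253.0])]
yellow S []
  T [([243, 231, 6, 5, 22], [245.5, 233.3])]
blue S [([260, 207, 5, 14, 54], [261.7, 213.2])]
  T [([286, 233, 5, 7, 26], [288.0, 236.3])]
red S []
  T []
red2 S []
  T []
```

View pics/c1.png

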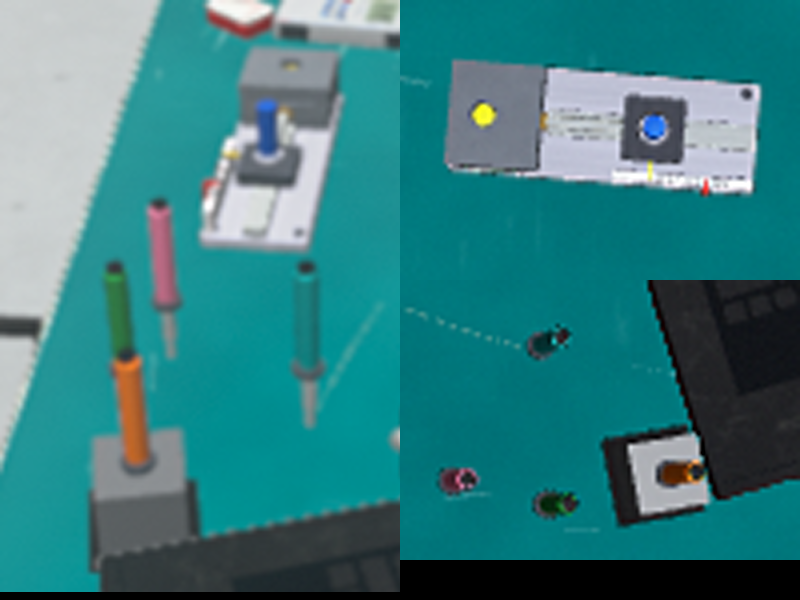

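The crop shows the orange stylus in the grey stand, at side (225,290), with its collar on the block and its tail at top (419,252). The green one, at side (218,265), is a bare decoy behind it. The laptop's edge is right beside the stand. On the gauge, the button is at top (245.5,233.3), the post at (288,236.3) and the red mark at about (301.3,251.8).

```bash
cat > m.py <<'E'
from h import *
np.set_printoptions(precision=4,suppress=True)
S=cv2.imread('pics/side0.png').astype(float);T=cv2.imread('pics/top0.png');Si=cv2.imread('pics/side0.png')
b=onz('top',(245.5,233.3),.045);p=onz('top',(288.0,236.3),.082)
print('btn',b,'post',p,'dist',np.linalg.norm((b-p)[:2]),'expect .1205')  # head face x=45 -> post -35; button 85.5
print('yaw from btn-post',np.degrees(np.arctan2(*(b-p)[[1,0]])))
# post via two views, blob centres
print('post tri',tri((261.7,213.2),(288,236.3)))
# base plate outline in top: bright low-saturation
H=cv2.cvtColor(T,cv2.COLOR_BGR2HSV); m=((H[...,1]<90)).astype(np.uint8)*255
k=np.zeros_like(m);k[212:262,230:322]=255;m&=k
cs=max(cv2.findContours(m,0,2)[0],key=cv2.contourArea);print('plate',cv2.minAreaRect(cs))
# red & pointer in top
for nm,lo,hi in(('red',(0,120,90),(8,255,255)),('red2',(170,120,90),(180,255,255)),('yel',(20,70,120),(38,255,255))):
    print(nm,blobs(T,lo,hi,2,(270,240,320,262))[0])
for nm,lo,hi in(('red',(0,100,60),(8,255,255)),('red2',(170,100,60),(180,255,255)),('yel',(20,70,120),(38,255,255))):
    print('S',nm,blobs(Si,lo,hi,2,(235,190,290,250))[0])
# stand block in top: bright
m2=((H[...,1]<60)&(H[...,2]>120)).astype(np.uint8)*255;k[:]=0;k[235:270,395:428]=255
c2=max(cv2.findContours(m2&k,0,2)[0],key=cv2.contourArea);rc=cv2.minAreaRect(c2);print('stand',rc,cv2.boundingRect(c2));
print('stand corners',[onz('top',q,.05)[:2].round(4).tolist() for q in cv2.boxPoints(rc)])
print('tail',onz('top',(419.2,252.5),.125),'collar',onz('top',(411.8,253),.055))
_,om=blobs(Si,(5,150,100),(17,255,255),20,(210,265,240,320))
ys,xs=np.nonzero(om);pl=np.polyfit(ys,xs,1);print('orange rows',ys.min(),ys.max())
for y,z in((ys.min(),.12),(ys.max(),.055)): print('stylus side',z,onz('side',(np.polyval(pl,y),y),z))
for nm,lo,hi in(('green',(50,100,40),(70,255,255)),('pink',(160,80,80),(178,255,255)),('turq',(85,100,60),(92,255,255))):
    bl=blobs(Si,lo,hi,30,(205,220,290,300))[0];print(nm,bl)
# decoys: tail tops in top view
for n,q in(('pink',(361.8,254)),('green',(388,261)),('turq',(386,218))): print(n,onz('top',q,.12))
for n,q in(('pinktip',(236.5,276)),('turqtip',(273,294)),('laptopcorner',(218,331))): print(n,onz('side',q,0))
print('lap',onz('top',(424.5,259),.02),onz('top',(408,209),.02))
E
python3 m.py
```

```text
btn [0.5188 0.2236 0.045 ] post [0.51   0.1041 0.082 ] dist 0.1198826088150326 expect .1205
yaw from btn-post 85.80907233537222
post tri (array([0.511 , 0.1039, 0.0652]), np.float64(0.0003224938587642422))
plate ((275.358642578125, 236.69656372070312), (77.39839172363281, 28.40155601501465), 4.763641834259033)
red [([301, 250, 1, 4, 4], [301.0, 251.5])]
red2 []
yel [([287, 245, 1, 5, 5], [287.0, 247.0])]
S red [([245, 229, 3, 2, 3], [246.0, 229.3])]
S red2 []
S yel [([266, 209, 3, 2, 3], [267.0, 209.3]), ([251, 221, 3, 2, 5], [252.2, 221.4])]
stand ((411.69232177734375, 252.9615478515625), (17.454336166381836, 17.062103271484375), 78.69007110595703) (402, 244, 20, 19)
stand corners [[0.4882, -0.2163], [0.4982, -0.2637], [0.4503, -0.2729], [0.4404, -0.2257]]
tail [ 0.469  -0.2466  0.125 ] collar [ 0.469  -0.2437  0.055 ]
orange rows 277 304
stylus side 0.12 [ 0.4679 -0.2388  0.12  ]
stylus side 0.055 [ 0.4696 -0.2468  0.055 ]
green [([219, 254, 6, 21, 70], [221.5, 263.4])]
pink [([231, 236, 6, 26, 105], [233.6, 248.2])]
turq [([205, 220, 85, 80, 4917], [249.2, 264.3])]
pink [ 0.4633 -0.0936  0.12  ]
green [ 0.4454 -0.1639  0.12  ]
turq [ 0.5609 -0.1589  0.12  ]
pinktip [ 0.4642 -0.0909  0.    ]
turqtip [ 0.5585 -0.1522  0.    ]
laptopcorner [ 0.451  -0.2696  0.    ]
lap [ 0.4531 -0.2886  0.02  ] [ 0.5965 -0.2423  0.02  ]
```

Cross-checks agree: button to post is 119.9 mm (expected 120.5), and the stylus is at (0.469,-0.245) from both views. First I move towards the stylus, turning the finger line onto the gauge's x.

```bash
python3 -m crank '[[0.114,0.157,0,-0.033,1],[0.114,0.157,0,-0.033,1],[0.114,0.157,0,-0.033,1],[0.114,0.157,0,-0.033,1],[0.114,0.157,0,-0.033,1],[0.114,0.157,0,-0.033,1],[0.114,0.157,0,-0.033,1],[0.114,0.157,0,-0.033,1]]' 40
```

```text
clock: 0.77
tcp_pos: [0.3551, -0.3996, 0.2311]
orientation: [-3.14, -0.077, 0.001]
contact_force: [0.8, -0.9, 0.8]
grip_width: 0.0852
gripper_force: 0.0
```

```bash
cat > g.py <<'E'
# sub-pixel gauge measures: weighted colour centroids, top view
from h import *
np.set_printoptions(precision=4,suppress=True)
def wc(im,box,f,thr=15):
    x0,y0,x1,y1=box;a=im[y0:y1,x0:x1].astype(float);w=f(a[...,0],a[...,1],a[...,2]);w[w<thr]=0
    Y,X=np.mgrid[y0:y1,x0:x1];return np.array([(w*X).sum(),(w*Y).sum()])/w.sum()
red=lambda b,g,r_:r_-np.maximum(b,g)-20
yel=lambda b,g,r_:np.minimum(r_,g)-b-20
blu=lambda b,g,r_:b-r_-40
if __name__=='__main__':
    T=cv2.imread('pics/top0.png')
    pb=wc(T,(238,226,254,241),yel);pp=wc(T,(282,244,293,250),yel);pr=wc(T,(294,246,308,256),red)
    B=onz('top',pb,.045);P=onz('top',pp,.034);M=onz('top',pr,.034)
    c=onz('top',(275.36,236.7),.012);q=onz('top',(275.36+38*np.cos(np.radians(4.76)),236.7+38*np.sin(np.radians(4.76))),.012)
    yaw=np.arctan2(*(c-q)[[1,0]]);u=np.array([np.cos(yaw),np.sin(yaw),0])
    print(pb,pp,pr,'B',B,'P',P,'M',M,'c',c,'yaw',np.degrees(yaw),'pull',(P-M)@u,'btn exp',c+u*.0855,'post exp',c-u*.035)
E
python3 g.py
```

```text
[245.4558 233.1949] [287. 247.] [300.9392 251.4902] B [0.5191 0.2238 0.045 ] P [0.4821 0.1059 0.034 ] M [0.4699 0.0663 0.034 ] c [0.5119 0.1396 0.012 ] yaw 85.98513567656157 pull 0.04043059343115128 btn exp [0.5179 0.2249 0.012 ] post exp [0.5095 0.1047 0.012 ]
```

```bash
python3 -m crank '[[0.114,0.155,0,-0.031,1],[0.114,0.155,0,-0.031,1],[0.114,0.155,0,-0.031,1],[0.114,0.155,0,-0.031,1],[0.114,0.155,0,-0.031,1],[0,0,0,0,1],[0,0,0,0,1]]'
```

```text
clock: 1.35
tcp_pos: [0.4698, -0.2439, 0.231]
orientation: [-3.139, 0.103, 0.0]
contact_force: [-0.6, -0.9, 0.0]
grip_width: 0.0852
gripper_force: 0.0
```

```bash
python3 -m crank '[[0,0,-0.19,0,1],[0,0,-0.19,0,1],[0,0,-0.19,0,1],[0,0,-0.15,0,1],[0,0,-0.065,0,1],[0,0,0,0,1],[0,0,0,0,1]]' && python3 - <<'E'
from h import *
s=cv2.resize(r.grab_frame('side')[220:350,170:300],(560,560),interpolation=cv2.INTER_CUBIC)
cv2.imwrite('pics/g1.png',s)
E
```

```text
clock: 1.93
tcp_pos: [0.4673, -0.2476, 0.0738]
orientation: [-3.139, 0.115, 0.003]
contact_force: [0.6, 1.2, -0.1]
grip_width: 0.0851
gripper_force: 0.0
```

View pics/g1.png

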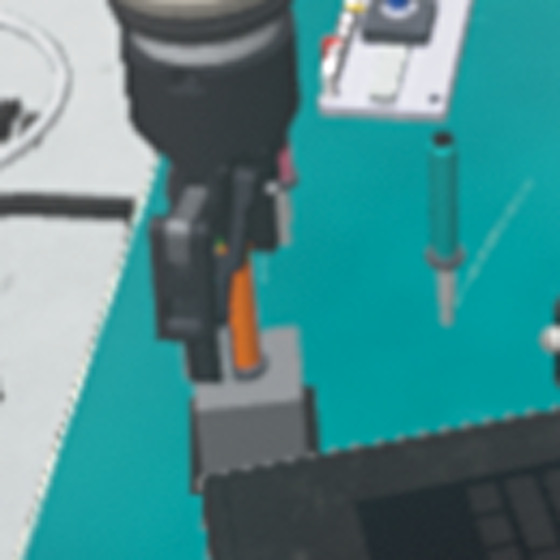

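The near fingertip shows at crop (205,370) and the orange grip at (245,320). I'll check whether the finger position agrees with the measured TCP.

```bash
python3 - <<'E'
from h import *
o=r.get_obs();print(o['tcp_pos'],o['orientation'])
R=cv2.Rodrigues(o['orientation'])[0];print(R.round(3))
k=560/130
for nm,X in(('near',o['tcp_pos']+R@[0,.0426+.007,-.013]),('far',o['tcp_pos']-R@[0,.0426+.007,.013]),('near-',o['tcp_pos']-R@[0,-.0496,.013]),('sty',[.469,-.2445,.09]),('stybase',[.469,-.2445,.055])):
    print(nm,np.round(X,4),((proj('side',X)-[170,220])*k).round())
E
```

```text
[ 0.46840012 -0.24770948  0.07494512] [ 3.13884529e+00 -1.14252375e-01  5.67447547e-04]
[[ 0.997 -0.073  0.   ]
 [-0.073 -0.997 -0.001]
 [ 0.     0.001 -1.   ]]
near [ 0.4648 -0.2972  0.088 ] [209. 386.]
far [ 0.472  -0.1982  0.0879] [259. 243.]
near- [ 0.4648 -0.2972  0.088 ] [209. 386.]
sty [ 0.469  -0.2445  0.09  ] [237. 303.]
stybase [ 0.469  -0.2445  0.055 ] [243. 358.]
```

```bash
python3 -m crank '[[0.01,0.015,0,0,1],[0,0,0,0,0.2],[0,0,0,0,-0.4],[0,0,0,0,-1],[0,0,0,0,-1],[0,0,0,0,-1],[0,0,0,0,-1],[0,0,0,0,-1]]' 40; python3 -m crank '[[0,0,0,0,-1],[0,0,0,0,-1],[0,0,0,0,-1]]'
```

```text
clock: 2.65
tcp_pos: [0.4704, -0.2435, 0.0743]
orientation: [3.14, -0.112, -0.0]
contact_force: [0.9, -1.0, -1.1]
grip_width: 0.0132
gripper_force: 38.9
clock: 2.9
tcp_pos: [0.4705, -0.2436, 0.0743]
orientation: [3.14, -0.112, -0.0]
contact_force: [-0.0, -0.2, 0.4]
grip_width: 0.0128
gripper_force: 38.9
```

```bash
python3 -m crank '[[0,0,0.05,0,-1],[0,0,0.1,0,-1],[0,0,0.15,0,-1],[0,0,0.15,0,-1],[0,0,0.15,0,-1],[0,0,0.15,0,-1],[0,0,0,0,-1],[0,0,0,0,-1]]'; python3 - <<'E'
from h import *
# microscope eyepieces
for s in((279,75),(298,72)):
    for t in((180,188),(203,207)): print(s,t,tri(s,t))
S=r.grab_frame('side');cv2.imwrite('pics/lift.png',S[100:320,160:360].repeat(3,0).repeat(3,1)[:600,:600])
E
```

```text
clock: 3.57
tcp_pos: [0.4716, -0.2438, 0.2268]
orientation: [3.138, -0.112, 0.007]
contact_force: [0.5, -0.9, -1.4]
grip_width: 0.0131
gripper_force: 39.3
(279, 75) (180, 188) (array([0.57361733, 0.34252651, 0.39735541]), np.float64(0.04553418283767339))
(279, 75) (203, 207) (array([0.55433258, 0.29280345, 0.40389338]), np.float64(0.0009172515249413111))
(298, 72) (180, 188) (array([0.60129638, 0.34484797, 0.40086201]), np.float64(0.010449575258416968))
(298, 72) (203, 207) (array([0.58076356, 0.29333953, 0.4090356 ]), np.float64(0.05275058609813209))
```

View pics/lift.png

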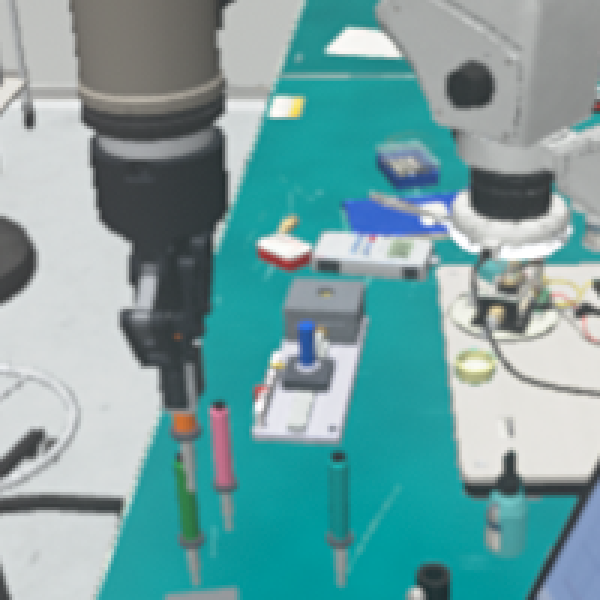

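The orange stylus is held upright at crop (185,440), with the decoys below it. The microscope eyepiece at (0.554,0.293,0.40) will be near the wrist when I reach the button, so I stop short and check the gap.

```bash
python3 -m crank '[[0.024,0.182,0,0,-1],[0.024,0.182,0,0,-1],[0.024,0.182,0,0,-1],[0.024,0.182,0,0,-1],[0.024,0.182,0,0,-1],[0.024,0.182,0,0,-1],[0.024,0.182,0,0,-1],[0.024,0.182,0,0,-1]]'; python3 -m crank '[[0.024,0.182,0,0,-1],[0.024,0.182,-0.05,0,-1],[0,0,-0.15,0,-1],[0,0,-0.15,0,-1],[0,0,0,0,-1],[0,0,0,0,-1]]'; python3 - <<'E'
from h import *
o=r.get_obs();print(o['tcp_pos'],o['tau'].round(2),o['joints'].round(3))
T=r.grab_frame('top');S=r.grab_frame('side');cv2.imwrite('pics/tA.png',T);cv2.imwrite('pics/sA.png',S)
cv2.imwrite('pics/hov.png',np.hstack([cv2.resize(T[100:300,150:350],(400,400)),cv2.resize(S[50:250,190:390],(400,400))]))
E
```

```text
clock: 4.28
tcp_pos: [0.5076, 0.0493, 0.2229]
orientation: [3.139, -0.112, -0.005]
contact_force: [1.2, 0.3, -0.5]
grip_width: 0.0128
gripper_force: 39.3
clock: 4.78
tcp_pos: [0.5164, 0.1198, 0.1523]
orientation: [3.138, -0.112, -0.009]
contact_force: [0.2, -0.2, -0.1]
grip_width: 0.0126
gripper_force: 39.4
[0.51639923 0.11976262 0.15225213] [ -0.61 -44.53  -2.89 -22.14   0.05  -0.11  -0.07] [-0.046  0.363 -0.365  1.953  0.167  0.861 -2.141]
```

View pics/hov.png

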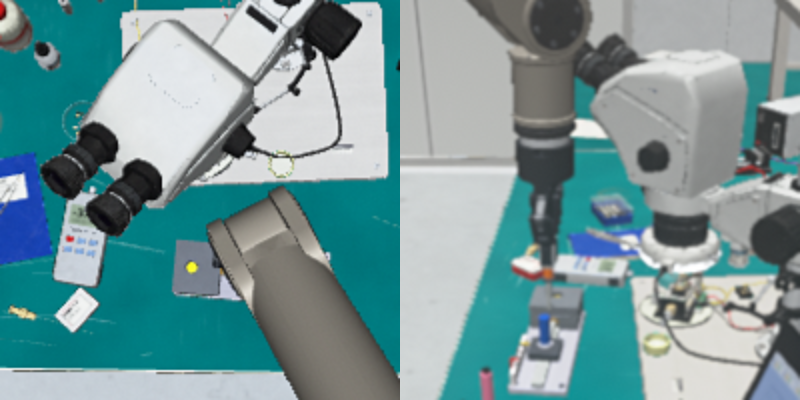

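The stylus is held at side crop (548,272), just short of the head. In the top crop the wrist elbow is at (255,235) and the eyepiece at (110,215), which is the direction I'm heading. I'll work out the elbow's height and the clearance.

```bash
python3 - <<'E'
from h import *
np.set_printoptions(precision=3,suppress=True)
tcp=np.array([.5164,.1198,.1523])
def ony(n,p,y):
    o,v=ray(n,p);return o+v*(y-o[1])/v[1]
sp=lambda a,b:(190+(a-400)/2,50+b/2)
for nm,p in(('hub',(557,20)),('elbow low left',(515,50)),('collar top L',(513,55)),('collar top R',(574,55)),('ring bottom L',(513,135)),('ringR',(574,135)),('blackL',(516,180)),('blackR',(574,180)),('grip bottom',(540,240))):
    print(nm,ony('side',sp(*p),.12-.045*('hub' in nm)))
tp=lambda a,b:(150+a/2,100+b/2)
for z in(.45,.5,.55):
    print(z,[onz('top',tp(*p),z)[:2] for p in((208,228),(275,190),(300,235),(255,230))])
print('eyepieces top',[onz('top',tp(*p),.41)[:2] for p in((88,215),(110,235),(135,225),(150,165),(115,180))])
# eyepiece in side: bottom rim of near one
print('eye side',[ony('side',sp(*p),.285) for p in((578,50),(600,80),(600,62),(610,35))])
E
```

```text
hub [0.543 0.075 0.482]
elbow low left [0.488 0.12  0.44 ]
collar top L [0.485 0.12  0.434]
collar top R [0.559 0.12  0.434]
ring bottom L [0.48  0.12  0.335]
ringR [0.557 0.12  0.336]
blackL [0.481 0.12  0.275]
blackR [0.556 0.12  0.276]
grip bottom [0.509 0.12  0.19 ]
0.45 [array([0.537, 0.18 ]), array([0.578, 0.111]), array([0.531, 0.084]), array([0.535, 0.131])]
0.5 [array([0.532, 0.177]), array([0.571, 0.111]), array([0.527, 0.086]), array([0.531, 0.131])]
0.55 [array([0.528, 0.175]), array([0.565, 0.112]), array([0.522, 0.088]), array([0.526, 0.13 ])]
eyepieces top [array([0.553, 0.311]), array([0.532, 0.287]), array([0.543, 0.26 ]), array([0.608, 0.246]), array([0.591, 0.283])]
eye side [array([0.554, 0.285, 0.405]), array([0.585, 0.285, 0.364]), array([0.585, 0.285, 0.389]), array([0.599, 0.285, 0.426])]
```

```bash
python3 -m crank '[[0,0.1,0,0,-1],[0,0.1,0,0,-1],[0,0.1,0,0,-1],[0,0,0,0,-1],[0,0,0,0,-1]]'; cat > clr.py <<'E'
from h import *
import sys
T=r.grab_frame('top');A=cv2.imread('pics/top0.png')
d=cv2.absdiff(T,A).max(2)>35; arm=cv2.morphologyEx(d.astype(np.uint8),cv2.MORPH_OPEN,np.ones((3,3)))
n,l,s,c=cv2.connectedComponentsWithStats(arm);arm=(l==1+s[1:,4].argmax())
# eyepieces: dark pixels of the reference in their box
dk=np.zeros_like(arm);dk[155:222,165:235]=(A.max(2)<75)[155:222,165:235]
dk=cv2.morphologyEx(dk.astype(np.uint8),cv2.MORPH_OPEN,np.ones((3,3)))>0
D=cv2.distanceTransform((~arm).astype(np.uint8),cv2.DIST_L2,5)
D[~dk]=1e3;i=np.unravel_index(D.argmin(),D.shape)
h=np.argwhere(arm);print('gap px',D.min(),'at eyepiece (u,v)',i[::-1],'covered',(dk&arm).sum(),'arm min u',h[h[:,1].argmin()][::-1],'min v',h[h[:,0].argmin()][::-1])
o=r.get_obs();print(o['tcp_pos'],o['tau'].round(1),o['joints'].round(3),o['contact_force'].round(1))
cv2.imwrite(sys.argv[1],T)
E
python3 clr.py pics/tB.png
```

```text
clock: 5.3
tcp_pos: [0.5193, 0.1817, 0.1562]
orientation: [-3.138, 0.11, -0.004]
contact_force: [-0.1, -0.7, -1.3]
grip_width: 0.0128
gripper_force: 39.4
gap px 8.7876 at eyepiece (u,v) (np.int64(214), np.int64(211)) covered 0 arm min u [222 215] min v [255 192]
[0.51933657 0.18024244 0.15573447] [ -1.2 -48.5  -4.  -24.2  -0.1  -0.1  -0. ] [-0.142  0.386 -0.379  1.911  0.183  0.876 -2.256] [-0.3 -0.6 -1. ]
```

```bash
python3 - <<'E'
from h import *
S=r.grab_frame('side');T=cv2.imread('pics/tB.png')
cv2.imwrite('pics/sB.png',S)
cv2.imwrite('pics/eye.png',np.hstack([cv2.resize(T[150:250,160:260],(400,400),interpolation=2),cv2.resize(S[20:150,220:350],(400,400),interpolation=2)]))
E
```

```text
(no output)
```

View pics/eye.png

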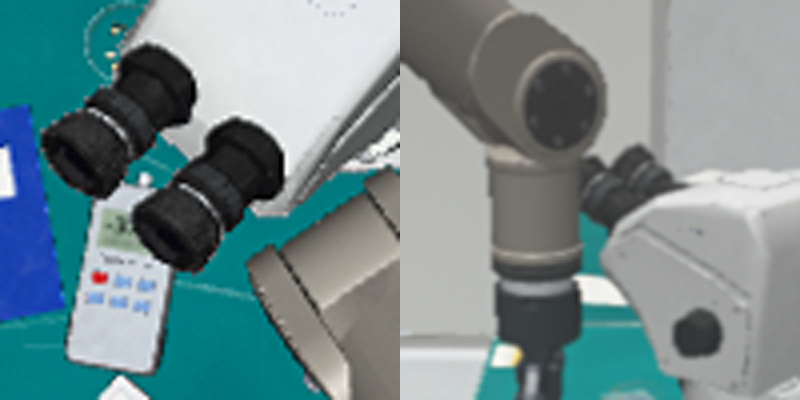

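The microscope eyepiece end (top crop (180,235), z≈0.36–0.41) would come under the wrist hub (side crop (563,100)), whose bottom is about 0.29 m above the TCP. Gripping the stylus about 22 mm higher lets the hub pass above it. I go back to the stand and regrip.

```bash
python3 -m crank '[[0,-0.12,0.1,0,-1],[0,-0.12,0.1,0,-1],[0,-0.12,0.15,0,-1],[-0.027,-0.19,0,0,-1],[-0.027,-0.19,0,0,-1],[-0.027,-0.19,0,0,-1],[-0.027,-0.19,0,0,-1],[-0.027,-0.19,0,0,-1]]'; python3 -m crank '[[-0.027,-0.19,0,0,-1],[-0.027,-0.19,0,0,-1],[-0.027,-0.19,0,0,-1],[-0.027,-0.19,0,0,-1],[-0.027,-0.05,0,0,-1],[0,0,0,0,-1],[0,0,0,0,-1],[0,0,0,0,-1]]'; python3 -c "
from h import *
print(r.get_obs()['tcp_pos'])"
```

```text
clock: 6.07
tcp_pos: [0.4906, -0.0848, 0.2251]
orientation: [3.139, -0.116, 0.002]
contact_force: [-0.2, 0.6, -0.7]
grip_width: 0.0128
gripper_force: 39.4
clock: 6.73
tcp_pos: [0.4646, -0.2425, 0.2246]
orientation: [-3.139, 0.111, -0.001]
contact_force: [-0.6, 0.7, -0.6]
grip_width: 0.0129
gripper_force: 39.4
[ 0.46460301 -0.24253552  0.22456206]
```

```bash
python3 -m crank '[[0.03,-0.005,-0.15,0,-1],[0,0,-0.15,0,-1],[0,0,-0.12,0,-1],[0,0,0,0,-1],[0,0,0,0,-1],[0,0,0,0,-1]]'; python3 -c "
from h import *
print(r.get_obs()['tcp_pos'])"
```

```text
clock: 7.23
tcp_pos: [0.4717, -0.2439, 0.1417]
orientation: [3.139, -0.11, 0.003]
contact_force: [0.6, -0.7, 0.0]
grip_width: 0.0128
gripper_force: 39.4
[ 0.47173609 -0.24388242  0.14170716]
```

```bash
python3 -m crank '[[-0.006,0,-0.08,0,-1],[0,0,-0.08,0,-1],[0,0,-0.08,0,-1],[0,0,-0.05,0,-1],[0,0,-0.035,0,-1],[0,0,0,0,-1],[0,0,0,0,-1]]'; python3 -c "
from h import *
print(r.get_obs()['tcp_pos'])"
```

```text
clock: 7.82
tcp_pos: [0.4699, -0.2446, 0.076]
orientation: [3.139, -0.112, 0.001]
contact_force: [-0.1, -0.0, -1.0]
grip_width: 0.0129
gripper_force: 39.4
[ 0.46989371 -0.24461862  0.07601925]
```

```bash
python3 -m crank '[[0,0,0,0,0],[0,0,0,0,0],[0,0,0,0,0],[0,0,0,0,0],[-0.01,0,0.055,0,0],[-0.01,0,0.05,0,0],[0,0,0,0,0],[0,0,0,0,0]]' 60; python3 -m crank '[[0,0,0,0,-1],[0,0,0,0,-1],[0,0,0,0,-1],[0,0,0,0,-1],[0,0,0,0,-1],[0,0,0,0,-1],[0,0,0,0,-1],[0,0,0,0,-1]]' 60
```

```text
clock: 8.48
tcp_pos: [0.4659, -0.2449, 0.0976]
orientation: [3.139, -0.112, 0.003]
contact_force: [-0.3, -0.0, 0.0]
grip_width: 0.0427
gripper_force: 0.0
clock: 9.15
tcp_pos: [0.4653, -0.2444, 0.0963]
orientation: [-3.14, 0.112, 0.0]
contact_force: [-0.2, 1.0, 3.6]
grip_width: 0.0123
gripper_force: 58.4
```

```bash
python3 -m crank '[[0,0,0.05,0,-1],[0,0,0.1,0,-1],[0,0,0.15,0,-1],[0,0,0.15,0,-1],[0,0,0.15,0,-1],[0,0,0.15,0,-1],[0,0,0,0,-1],[0.023,0.15,0,0,-1]]'; python3 -m crank '[[0.023,0.185,0,0,-1],[0.023,0.185,0,0,-1],[0.023,0.185,0,0,-1],[0.023,0.185,0,0,-1],[0.023,0.185,0,0,-1],[0.023,0.185,0,0,-1],[0.023,0.185,0,0,-1],[0.023,0.185,0,0,-1]]';  python3 -m crank '[[0.023,0.185,0,0,-1],[0.023,0.15,0,0,-1],[0,0.05,-0.1,0,-1],[0,0.05,-0.1,0,-1],[0,0.05,-0.1,0,-1],[0,0,0,0,-1],[0,0,0,0,-1]]'; python3 clr.py pics/tC.png
```

```text
clock: 9.82
tcp_pos: [0.4697, -0.2206, 0.2488]
orientation: [3.134, -0.126, 0.007]
contact_force: [0.3, -0.6, -1.0]
grip_width: 0.0122
gripper_force: 58.6
clock: 10.48
tcp_pos: [0.5064, 0.0831, 0.2465]
orientation: [3.139, -0.112, 0.0]
contact_force: [0.8, 0.3, -0.3]
grip_width: 0.0122
gripper_force: 58.6
clock: 11.07
tcp_pos: [0.5151, 0.1784, 0.1857]
orientation: [3.139, -0.11, -0.004]
contact_force: [-0.0, -0.8, -0.9]
grip_width: 0.0123
gripper_force: 58.6
gap px 8.5907 at eyepiece (u,v) (np.int64(214), np.int64(211)) covered 0 arm min u [222 214] min v [256 191]
[0.51603745 0.17802209 0.18679042] [ -0.8 -45.5  -3.7 -24.4  -0.   -0.   -0. ] [-0.103  0.348 -0.422  1.888  0.174  0.941 -2.247] [ 0.  -0.2 -0.3]
```

```bash
python3 -m crank '[[-0.003,0.05,0,0,-1],[-0.003,0.05,0,0,-1],[-0.003,0.05,0,0,-1],[-0.003,0.06,0,0,-1],[0,0,0,0,-1],[0,0,0,0,-1],[0,0,0,0,-1]]'; python3 clr.py pics/tD.png; python3 - <<'E'
from h import *
S=r.grab_frame('side');cv2.imwrite('pics/sD.png',S)
o=r.get_obs();t=o['tcp_pos']
print('expected tip px',proj('side',t+[.004,0,-.0913]),'collar',proj('side',t+[.004,0,-.044]),'button',proj('side',[.519,.2238,.045]))
print(blobs(S,(5,130,90),(18,255,255),3,(240,120,300,230))[0])
T=cv2.imread('pics/tD.png')
a=cv2.resize(S[130:210,230:310],(560,560),interpolation=2);cv2.imwrite('pics/tip.png',a)
E
```

```text
clock: 11.7
tcp_pos: [0.5135, 0.2204, 0.1863]
orientation: [3.139, -0.111, -0.0]
contact_force: [0.3, -1.0, -0.4]
grip_width: 0.0123
gripper_force: 58.6
gap px 0.0 at eyepiece (u,v) (np.int64(220), np.int64(204)) covered 33 arm min u [200 222] min v [237 197]
[0.51355758 0.21999868 0.18622886] [ -0.5 -48.5  -4.  -25.4  -0.   -0.   -0. ] [-0.17   0.37  -0.431  1.859  0.187  0.952 -2.327] [-0.  -0.3 -0.5]
expected tip px [266.96251842 185.04049189] collar [266.52930463 170.74901963] button [267.95887807 198.91550516]
[([265, 159, 4, 12, 44], [266.6, 164.1])]
```

View pics/tip.png

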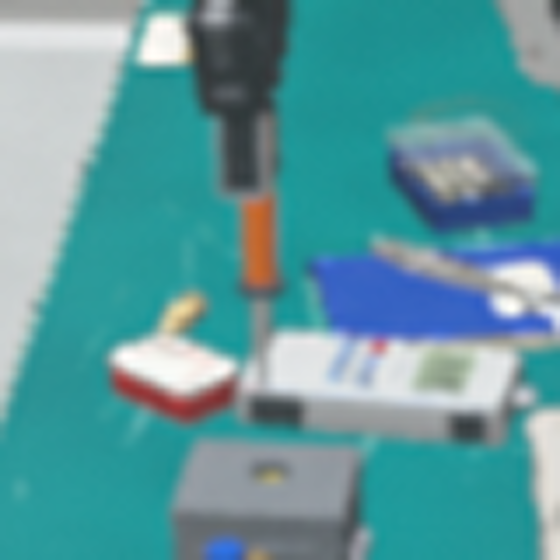

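The tip is at crop (263,385), where I predicted it, and the button is directly below at (268,475). I descend in steps, watching the forces.

```bash
python3 -m crank '[[0,0.005,-0.05,0,-1],[0,0,-0.05,0,-1],[0,0,-0.05,0,-1],[0,0,-0.04,0,-1],[0,0,0,0,-1],[0,0,0,0,-1],[0,0,0,0,-1]]';python3 -c "
from h import *
o=r.get_obs();print(o['tcp_pos'],o['tau'].round(1),o['contact_force'].round(1))"
```

```text
clock: 12.38
tcp_pos: [0.5136, 0.2216, 0.1483]
orientation: [-3.14, 0.112, 0.0]
contact_force: [-0.3, -0.0, -0.9]
grip_width: 0.0123
gripper_force: 58.6
[0.51362126 0.22159759 0.14830876] [  0.  -49.4  -3.8 -23.4   0.    0.   -0. ] [-0.3 -0.  -0.9]
```

```bash
python3 -m crank '[[0,0,-0.02,0,-1],[0,0,-0.02,0,-1],[0,0,-0.01,0,-1],[0,0,0,0,-1],[0,0,0,0,-1]]'; python3 -m crank '[[0,0,-0.01,0,-1],[0,0,-0.005,0,-1],[0,0,0,0,-1],[0,0,0,0,-1]]'; python3 -c "
from h import *
o=r.get_obs();print(o['tcp_pos'],o['tau'].round(1),o['contact_force'].round(1))"
```

```text
clock: 12.8
tcp_pos: [0.5134, 0.2215, 0.1382]
orientation: [3.139, -0.112, -0.0]
contact_force: [-0.2, 0.1, -0.1]
grip_width: 0.0122
gripper_force: 58.6
clock: 13.13
tcp_pos: [0.5137, 0.2216, 0.1356]
orientation: [-3.139, 0.112, -0.001]
contact_force: [0.0, -0.5, 1.2]
grip_width: 0.0123
gripper_force: 58.7
[0.51373353 0.22164915 0.13555004] [  0.  -49.4  -3.8 -22.4   0.    0.   -0. ] [ 0.  -0.5  1.2]
```

Contact begins at the expected height (1.2 N). Now I press on down.

```bash
python3 -m crank '[[0,0,-0.01,0,-1],[0,0,-0.005,0,-1],[0,0,0,0,-1],[0,0,0,0,-1]]'; python3 -m crank '[[0,0,-0.005,0,-1],[0,0,0,0,-1],[0,0,0,0,-1]]'
```

```text
clock: 13.47
tcp_pos: [0.5137, 0.2217, 0.1325]
orientation: [-3.139, 0.112, -0.001]
contact_force: [-0.2, 0.1, 4.2]
grip_width: 0.0117
gripper_force: 58.9
clock: 13.72
tcp_pos: [0.514, 0.2217, 0.132]
orientation: [-3.139, 0.112, -0.002]
contact_force: [-0.3, -0.7, 7.6]
grip_width: 0.0122
gripper_force: 59.7
```

It's bottomed out: 7.6 N, against 4.2 N from the spring at full travel. I retreat and carry the stylus back.

```bash
python3 -m crank '[[0,0,0,0,-1],[0,0,0.03,0,-1],[0,0,0.06,0,-1],[0,0,0.1,0,-1],[0,0,0.1,0,-1],[0,-0.08,0.08,0,-1],[0,-0.15,0.1,0,-1],[0,-0.15,0.1,0,-1]]'; python3 -m crank '[[-0.024,-0.19,0,0,-1],[-0.024,-0.19,0,0,-1],[-0.024,-0.19,0,0,-1],[-0.024,-0.19,0,0,-1],[-0.024,-0.19,0,0,-1],[-0.024,-0.19,0,0,-1],[-0.024,-0.19,0,0,-1],[-0.024,-0.19,0,0,-1]]'; python3 -m crank '[[-0.024,-0.19,0,0,-1],[-0.024,-0.19,0,0,-1],[0,-0.05,0,0,-1],[0,0,0,0,-1],[0,0,0,0,-1],[0,0,0,0,-1]]'
```

```text
clock: 14.38
tcp_pos: [0.5126, 0.1455, 0.2464]
orientation: [-3.14, 0.107, 0.002]
contact_force: [-0.6, -0.2, -0.8]
grip_width: 0.0119
gripper_force: 58.8
clock: 15.05
tcp_pos: [0.474, -0.1601, 0.2459]
orientation: [-3.139, 0.112, 0.0]
contact_force: [1.3, -0.4, -0.1]
grip_width: 0.0124
gripper_force: 58.8
clock: 15.55
tcp_pos: [0.4657, -0.2428, 0.2454]
orientation: [-3.139, 0.109, 0.0]
contact_force: [0.0, 0.6, 0.2]
grip_width: 0.0123
gripper_force: 58.8
```

Down to just above the block, then check the xy before inserting.

```bash
python3 -m crank '[[0,-0.008,-0.12,0,-1],[0,0,-0.12,0,-1],[0,0,-0.12,0,-1],[0,0,-0.05,0,-1],[0,0,0,0,-1],[0,0,0,0,-1],[0,0,0,0,-1]]'; python3 - <<'E'
from h import *
S=r.grab_frame('side');o=r.get_obs();t=o['tcp_pos'];print(t)
print('exp collar',proj('side',t+[.004,0,-.044]),'grip low',proj('side',t+[.004,0,-.02]),blobs(S,(5,130,90),(18,255,255),3,(205,220,250,320))[0])
E
```

```text
clock: 16.13
tcp_pos: [0.4666, -0.2459, 0.1647]
orientation: [3.139, -0.11, 0.003]
contact_force: [-0.2, -1.0, 0.1]
grip_width: 0.0121
gripper_force: 58.8
[ 0.46667534 -0.24610287  0.16486781]
exp collar [224.54161562 279.08475684] grip low [223.55493383 269.56221061] [([224, 248, 2, 2, 4], [224.5, 248.5]), ([220, 265, 8, 15, 83], [223.7, 271.9])]
```

```bash
python3 -m crank '[[-0.007,0.008,-0.06,0,-1],[0,0,-0.06,0,-1],[0,0,-0.05,0,-1],[0,0,0,0,-1],[0,0,0,0,-1]]'; python3 -m crank '[[0,0,-0.06,0,-1],[0,0,-0.06,0,-1],[0,0,-0.04,0,-1],[0,0,0,0,-1],[0,0,0,0,-1]]'
```

```text
clock: 16.6
tcp_pos: [0.4642, -0.2445, 0.1296]
orientation: [-3.14, 0.112, 0.0]
contact_force: [0.3, -0.4, -0.4]
grip_width: 0.0123
gripper_force: 58.8
clock: 17.02
tcp_pos: [0.4643, -0.2446, 0.0976]
orientation: [3.14, -0.112, 0.0]
contact_force: [-0.4, 0.1, -0.3]
grip_width: 0.0121
gripper_force: 59.1
```

```bash
python3 -m crank '[[0.005,0,0,0,-0.5],[0,0,0,0,0],[0,0,0,0,0.1],[0,0,0,0,0.1],[0,0,0.05,0,0.1],[0,0,0.12,0,0.1],[0,0,0.15,0,0.1],[0,0,0.15,0,0.1]]'; python3 -m crank '[[0,0.1,0.15,0,0.1],[0,0.19,0,0,0.1],[0,0.19,0,0,0.1],[0,0.19,0,0,0.1],[0,0,0,0,0.1]]'; python3 - <<'E'
from h import *
S=r.grab_frame('side');T=r.grab_frame('top');cv2.imwrite('pics/sE.png',S);cv2.imwrite('pics/tE.png',T)
S0=cv2.imread('pics/side0.png');T0=cv2.imread('pics/top0.png')
for I in(S0,S):print(blobs(I,(5,150,120),(17,255,255),6,(205,265,240,320))[0])
for I in(T0,T):print(blobs(I,(5,120,80),(17,255,255),3,(400,240,430,265))[0])
E
```

```text
clock: 17.68
tcp_pos: [0.4646, -0.2443, 0.1928]
orientation: [-3.139, 0.112, 0.002]
contact_force: [0.7, 0.0, -1.2]
grip_width: 0.047
gripper_force: 0.0
clock: 18.1
tcp_pos: [0.4654, -0.1027, 0.2227]
orientation: [-3.138, 0.097, -0.002]
contact_force: [1.2, 1.0, -0.1]
grip_width: 0.047
gripper_force: 0.0
[([221, 277, 9, 28, 144], [225.2, 290.4])]
[([221, 277, 8, 28, 143], [224.9, 290.1])]
[([411, 250, 10, 6, 23], [415.4, 253.5])]
[]
```

The stylus is back exactly as it stood at the start (side blob within 0.3 px). Next is the blue post.

```bash
python3 -m crank '[[0.0375,0.172,0,0,0.4],[0.0375,0.172,0,0,0.4],[0.0375,0.172,0,0,0.4],[0.0375,0.172,0,0,0.4],[0.0375,0.172,0,0,0.4],[0.0375,0.172,0,0,0.4],[0,0,0,0,0.4],[0,0,0,0,0.4]]'; python3 - <<'E'
from h import *
o=r.get_obs();print(o['tcp_pos'],o['orientation'])
print(tri((316.5,127.5),(270,169)))
E
```

```text
clock: 18.87
tcp_pos: [0.5106, 0.0967, 0.2215]
orientation: [-3.139, 0.108, -0.0]
contact_force: [-1.0, -0.3, 0.1]
grip_width: 0.0597
gripper_force: 0.0
[0.51064234 0.09672121 0.22152039] [-3.13945405e+00  1.08389733e-01 -1.76753630e-04]
(array([0.65817178, 0.1514872 , 0.29954397]), np.float64(0.00042400440140695164))
```

```bash
python3 -m crank '[[0,0.037,-0.1,0,0.4],[0,0,-0.15,0,0.4],[0,0,-0.15,0,0.4],[0,0,-0.12,0,0.4],[0,0,0,0,0.4],[0,0,0,0,0.4],[0,0,0,0,0.4]]'; python3 - <<'E'
from h import *
o=r.get_obs();print(o['tcp_pos'],o['orientation'],o['tau'].round(1))
S=r.grab_frame('side');cv2.imwrite('pics/sF.png',S)
print(blobs(S,(100,130,70),(118,255,255),6,(240,190,290,240))[0])
E
```

```text
clock: 19.45
tcp_pos: [0.5112, 0.1021, 0.1187]
orientation: [3.139, -0.115, 0.003]
contact_force: [0.7, 0.1, -0.0]
grip_width: 0.0599
gripper_force: 0.0
[0.5112318  0.10214311 0.11865274] [ 3.13935003e+00 -1.15194697e-01  2.61161602e-03] [  0.1 -45.4  -2.7 -20.7   0.    0.1   0. ]
[([260, 207, 5, 14, 54], [261.7, 213.2])]
```

```bash
python3 -m crank '[[0,0.008,-0.08,0,0.4],[0,0,-0.1,0,0.4],[0,0,-0.1,0,0.4],[0,0,-0.06,0,0.4],[0,0,-0.03,0,0.4],[0,0,0,0,0.4],[0,0,0,0,0.4]]' 60; python3 - <<'E'
from h import *
o=r.get_obs();print(o['tcp_pos'],o['contact_force'],o['tau'].round(1))
E
```

```text
clock: 20.08
tcp_pos: [0.5108, 0.105, 0.0441]
orientation: [-3.139, 0.112, -0.002]
contact_force: [1.1, -0.3, 0.0]
grip_width: 0.0594
gripper_force: 0.0
[0.51078566 0.10502134 0.04413836] [ 1.05093131 -0.32169685  0.01592097] [ -0.  -49.6  -3.  -17.3   0.   -0.   -0. ]
```

```bash
python3 -m crank '[[0,0,0,0,-0.2],[0,0,0,0,-0.5],[0,0,0,0,-1],[0,0,0,0,-1],[0,0,0,0,-1],[0,0,0,0,-1],[0,0,0,0,-1],[0,0,0,0,-1]]' 60; python3 - <<'E'
from h import *
o=r.get_obs();print(o['tcp_pos'],o['contact_force'],o['tau'].round(1))
T=r.grab_frame('top');S=r.grab_frame('side');cv2.imwrite('pics/sG.png',S);cv2.imwrite('pics/tG.png',T)
E
```

```text
clock: 20.75
tcp_pos: [0.5105, 0.1025, 0.0442]
orientation: [3.136, -0.115, 0.001]
contact_force: [-2.9, -6.3, 9.7]
grip_width: 0.015
gripper_force: 58.4
[0.51045945 0.10245697 0.04424567] [-2.87043058 -6.26446183  9.74273615] [ -3.1 -46.1  -5.9 -17.7  -0.8  -1.6  -0. ]
```

```bash
python3 - <<'E'
from g import *
T=cv2.imread('pics/top0.png').astype(int)
y=np.minimum(T[...,1],T[...,2])-T[...,0];rd=T[...,2]-np.maximum(T[...,0],T[...,1])
print('yel top\n',y[243:252,283:292]);print('red top\n',rd[247:256,296:306])
# other tops where the gauge is in view (tE?)
E2=cv2.imread('pics/tE.png').astype(int);y2=np.minimum(E2[...,1],E2[...,2])-E2[...,0];r2=E2[...,2]-np.maximum(E2[...,0],E2[...,1])
print(y2[243:252,283:292]);print(r2[247:256,296:306])
for f in('side0','sG'):
    S=cv2.imread(f'pics/{f}.png').astype(int)
    print(f,'yel\n',(np.minimum(S[...,1],S[...,2])-S[...,0])[216:226,246:262],'red\n',(S[...,2]-np.maximum(S[...,0],S[...,1]))[224:236,240:252])
E
```

```text
yel top
 [[-14 -15 -15 -15 -17 -17 -15 -15 -14]
 [-13 -14 -13 -17 -18 -19 -14 -16 -14]
 [-21 -20 -20 -25  87 -10 -13 -12 -13]
 [-25 -24 -23 -31 140 -15 -25 -23 -22]
 [-21 -24 -25 -33 140 -14 -26 -24 -24]
 [ -4  -4  -6 -11 120  -5 -13 -17 -17]
 [ -2  -2  -3  -3  97  -6 -11 -10  -4]
 [-13 -14 -15 -13   5 -10  -9  -8  -3]
 [-52 -58 -49 -53 -33 -32 -35 -36 -13]]
red top
 [[ -23  -23  -21  -22  -23  -23  -23  -23  -23  -22]
 [ -24  -23  -22  -23  -25  -24  -24  -24  -24  -23]
 [ -12  -11  -11  -15   -9   27  -11  -17  -14  -14]
 [  -6   -9   -3  -11   -7  118   -8  -13  -10  -10]
 [ -10  -12  -13  -15  -20  184   -2  -12   -6   -5]
 [ -55  -43  -60  -43   54  208   17  -12   -8   -7]
 [-117 -116 -114 -105   10   95  -38  -71  -72  -71]
 [-122 -124 -124 -124 -108  -87 -120 -122 -120 -121]
 [-123 -124 -124 -123 -124 -125 -124 -122 -123 -124]]
[[-15 -14 -16 -17 -16 -16 -16 -15 -14]
 [-13 -15 -14 -16 -17 -19 -15 -17 -16]
 [-21 -20 -20 -27  89  -9 -14 -12 -12]
 [-24 -23 -24 -32 140 -13 -26 -23 -22]
 [-20 -24 -25 -33 140 -14 -26 -22 -22]
 [ -4  -4  -5  -9 119  -6 -14 -17 -18]
 [ -3  -2  -2  -2 
[... 3122 characters left out ...]
   -2]
 [-117 -117 -119 -119 -120 -122 -125 -103  -35    0    4    0]
 [-118 -117 -118 -119 -123 -125 -126  -90  -26    1    2   -1]
 [-118 -119 -120 -122 -118 -102  -86  -57  -16    0    1   -4]
 [-119 -118 -121 -121  -83  -23   13   27   25   10    0   -6]
 [-119 -120 -123 -113  -39   61  100   87   62   27    2   -8]
 [-118 -121 -123 -107  -23   72   72   46   35   19   -2  -11]
 [-118 -118 -124 -111  -33   50   36   11    6    1   -6  -11]
 [-119 -121 -125 -116  -41   37   26    3   -3   -5   -8  -13]
 [-120 -121 -125 -120  -48   22   17    2   -2   -5  -11  -11]
 [-122 -122 -127 -124  -53    4    5    2   -1   -6  -11   -8]
 [-122 -122 -126 -123  -58    0    0    2   -2   -7  -12   -8]]
```

Gripped at 15 mm opening, and the slide is still at rest. The pull needed is 40.4 ± 1 mm along about (-0.07,-0.998). I pull slowly.

```bash
python3 -m crank '[[-0.003,-0.04,0,0,-1],[-0.003,-0.04,0,0,-1],[-0.003,-0.04,0,0,-1],[-0.003,-0.04,0,0,-1],[-0.002,-0.03,0,0,-1],[0,0,0,0,-1],[0,0,0,0,-1],[0,0,0,0,-1]]' 60; cat > f.py <<'E'
from g import *
import sys
o=r.get_obs();print(o['tcp_pos'],o['contact_force'].round(1))
S=r.grab_frame('side');cv2.imwrite(sys.argv[1],S);S=S.astype(int);T=r.grab_frame('top');cv2.imwrite(sys.argv[1].replace('.png','t.png'),T)
print('yel\n',(np.minimum(S[...,1],S[...,2])-S[...,0])[218:236,242:258]);print('red\n',(S[...,2]-np.maximum(S[...,0],S[...,1]))[225:234,242:258])
T=T.astype(int);print('top yel\n',(np.minimum(T[...,1],T[...,2])-T[...,0])[244:252,294:308]);print('red\n',(T[...,2]-np.maximum(T[...,0],T[...,1]))[247:256,294:308])
E
python3 f.py pics/p1.png
```

```text
clock: 21.52
tcp_pos: [0.5082, 0.0689, 0.0443]
orientation: [-3.137, 0.11, -0.004]
contact_force: [-0.1, 6.4, 6.6]
grip_width: 0.0149
gripper_force: 58.9
[0.5082 0.0689 0.0443] [-0.1  6.4  6.6]
yel
 [[-120 -119 -118 -119 -120 -121 -125 -116  -59  -12   -2   -3   -8  -10
   -12  -14]
 [-119 -119 -118 -119 -120 -121 -125  -94  -44    0    0   -4  -10  -10
   -10  -14]
 [-118 -118 -119 -120 -120 -123 -124  -71  -22    0   -1   -6  -11  -11
   -11  -14]
 [-117 -118 -118 -119 -121 -125 -120  -58  -11    0   -2   -8  -12  -11
   -11  -14]
 [-118 -119 -118 -120 -122 -126 -105  -46  -10   -2   -3   -8  -11  -12
   -12  -14]
 [-118 -119 -121 -121 -124 -124  -79  -26   -5   -2   -2   -8  -12  -12
   -11  -14]
 [-118 -120 -121 -123 -126 -119  -55  -10   -2   -3   -3   -9  -12  -12
   -11  -13]
 [-120 -122 -123 -124 -128 -105  -35   -1   -2   -4   -6  -10  -12  -12
   -11  -14]
 [-120 -122 -123 -127 -130  -88   -9   18   14    6   -2  -11  -14  -12
   -11  -13]
 [-121 -124 -120 -103  -89  -43   38   59   57   49   21   -6  -15  -12
   -11  -11]
 [-124 -123  -85  -23   -2   14   53   82   90   80
[... 1607 characters left out ...]
 6  6  5  6  6  5  5  6  7]
 [ 6  9  9 10  5  4  5  5  7  6  5  7  7  6]
 [ 3 11  9 10  6  3  6  6  5  4  6  5  6  5]
 [ 6  7 11 10  7  4  6  5  5  5  6  5  5  6]]
red
 [[  6   5   4   4   4   1   3   2   3   3   4   5   2   3]
 [  5   5   5   4   4   3   2   3   3   3   3   5   3   4]
 [  4   4   5   4   3   3   2   2   2   2   3   3   2   3]
 [  3   6   5   4   3   3   3   3   3   2   4   3   4   4]
 [  4   3   5   5   2   3   2   4   1   2   3   2   3   2]
 [  6   3   5   6   3   2   3   2   3   3   2   1   3   1]
 [  7   4   3   5   4   3   1   3   4   3   5   3   4   3]
 [  7   7   3   4   4   2   3   2   3   2   2   2   3   3]
 [-56   8   7   6   4   2   2   3   1   2   2   1   2   3]]
```

```bash
python3 -m crank '[[-0.001,-0.018,0,0,-1],[-0.001,-0.018,0,0,-1],[0,0,0,0,-1],[0,0,0,0,-1],[0,0,0,0,-1],[0,0,0,0,-1]]' 60; cat > e.py <<'E'
from g import *
o=r.get_obs();print(o['tcp_pos'],o['contact_force'].round(1),o['qvel'].round(3).tolist(),o['grip_width'])
S=r.grab_frame('side');cv2.imwrite('pics/p2.png',S)
def ptr(f,b):
    return wc(f,b,lambda b_,g,r_:np.minimum(r_,g)-b_,8)
fr=dict(rest=(cv2.imread('pics/sG.png'),(250,218,257,226)),p1=(cv2.imread('pics/p1.png'),(248,224,255,232)),now=(S,(247,225,254,234)))
u=np.array([np.cos(np.radians(86)),np.sin(np.radians(86)),0]);P0=None
for k,(f,b) in fr.items():
    p=ptr(f,b);P=onz('side',p,.034);P0=P if P0 is None else P0;print(k,p.round(2),P,'moved',((P0-P)@u*1e3).round(1))
cv2.imwrite('pics/fin.png',np.hstack([cv2.resize(S[205:245,232:272],(400,400),interpolation=cv2.INTER_CUBIC),cv2.resize(S[200:320,200:320],(400,400))]))
E
python3 e.py
```

```text
clock: 22.12
tcp_pos: [0.5077, 0.0622, 0.0443]
orientation: [-3.137, 0.109, -0.004]
contact_force: [-1.7, 8.3, 6.2]
grip_width: 0.0146
gripper_force: 59.0
[0.5077 0.0622 0.0443] [-1.7  8.3  6.2] [-0.001, -0.001, 0.0, 0.001, -0.003, 0.0, 0.0] 0.014576430627820975
rest [252.13 221.26] [0.4821 0.1103 0.034 ] moved 0.0
p1 [249.89 227.74] [0.4797 0.0762 0.034 ] moved 34.2
now [249.76 229.01] [0.4801 0.0698 0.034 ] moved 40.6
```

View pics/fin.png

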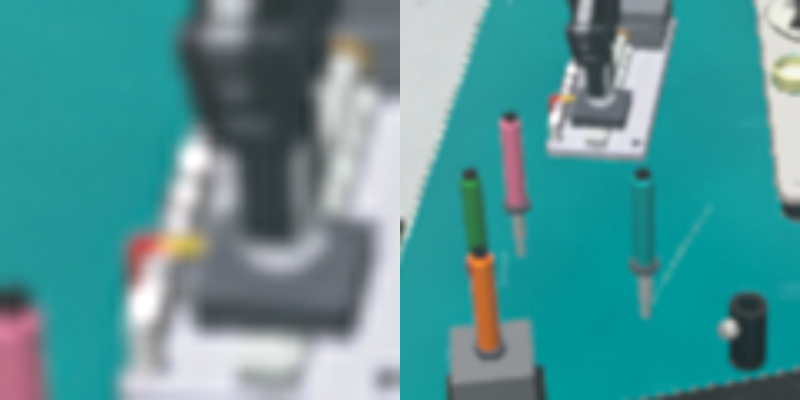

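The pointer, at crop (183,244), is level with the red line at (147,243). The slide has moved 40.5 mm and is being held, and the stylus is upright in its stand. I hand it in.

```bash
python3 -c "
from bench import r
print(r.hand_in())"
```

```text
the job is handed in; nothing more can be done
None
```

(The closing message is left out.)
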